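# Deck plate out of the siding and onto the bridge

### The arm

A 6-joint arm with a two-finger parallel gripper is mounted at the origin on the work surface. World frame = base frame: x ahead of the robot, y to its left, z up, the work surface at z = 0. Lengths are in m, angles in rad, forces in N, time in s.
With the tool pointing down it reaches from about 0.35 to 0.775 m from the base axis. Payload 7.3 kg.
Tool frame: the origin (TCP) lies at the centre of the arm's flange, where the gripper is bolted on; the fingertips stand 178 mm ahead of it and the grasp point (between the pads) lies 159 mm ahead of it (tip_extent is the distance from the TCP to the fingertips, in m); z points along the fingers, y is the line along which they close (so a half turn about z gives the same grasp; the last joint's range is limited). The gripper opens to 92 mm and grips with 3 to 60 N. Pads are 19 mm wide; open, the fingers measure 130 mm over their backs; the gripper's body (75 mm by 190 mm) begins 47 mm behind the grasp point.
Start: joints at [-1.356, 0.342, 1.524, -0, 1.275, -0.146], TCP at [0.185, -0.491, 0.405] pointing down, gripper open.
Joint ranges: [-2.53, 2.53], [-0.77, 2.02], [0.04, 2.7], [-1, 4.14], [0.28, 2.66], [-3.11, 3.11]. Speed limits (rad/s): [2.57, 2.57, 3.14, 3.14, 3.14, 3.14].

### API

Orientations are given as [roll, pitch, yaw] about the fixed x, y, z axes, in that order (R = Rz(yaw) Ry(pitch) Rx(roll)).
In Python, from cell import * gives the robot as it stands.
- The arm moves only by the tool arm_command, never from a script. Its arguments are lists of equal length, an entry for each row: "xyz": the shift along the world's x, y, z in mm, a list of three; "spin": the turn about the world's z in degrees. In form: {"xyz": [[tx, ty, tz], ...], "spin": [spin, ...]}. A call has 1 to 20 rows; each row shifts and turns the commanded pose from where the row before left it; what a row does not reach is not made up. A row lasts 1/10 s, in which the tool goes at most 50 mm and 8.59 degrees, less where a joint would pass 70% of its speed; a pose out of reach is approached as far as the arm can. A call with a gripper value outside its range is refused whole. "jaw" is the opening, from -1 (shut) to 1 (fully open), set as the call begins (left out, the last holds). The fingers move at their own pace and stop on an object; "squeeze" is the grip in N (left out, the last holds). Time passes only in rows, so rows that do not move let the fingers close. It gives the time, the measured TCP pose, the force, the opening and the grip force at its end, in the units of the state.
- observe(): the state, without advancing time (a new reading comes with each control period).
- read_camera(name): name is "scene" or "top" or "wrist"; returns a dict with "img" (420x560x3 uint8, red, green, blue), "depth" (420x560 float32, m along the optical axis (not along the pixel's ray), 0 where there is no reading), "fx", "fy", "cx", "cy" (pixels), "world_from_camera" (4x4, takes a point from camera to world coordinates). Camera axes: x right, y up, looking along -z (the intrinsics and any distortion apply to the point x, -y, -z); pixel columns grow to the right and rows downward; lengths in m; the calibration is good to about 2 mm. A picture is of the moment at which its call begins.
- hand_in(): hands the job in; it is judged then, once.
The state is a dict: "time": time; "qpos": joint angles; "qvel": joint speeds; "joint_efforts": joint torques, N m; "tool_pos": TCP position; "tool_rot": TCP orientation; "contact_force": force on the tool from outside, world axes, zero at the start; "torque": the same for the moment, N m; "opening": finger opening in m; "grip_force": force on a finger pad.
Only numpy, scipy, OpenCV 4.12 (cv2) and the standard library are available. Lean on these libraries where they do the work, as an engineer would, in place of code of your own. Each camera call takes 0.05 s, during which the arm holds its last target. There are 200 camera calls.

### The job

The thin steel deck plate lying between the rails of the siding belongs on the model bridge. It cannot be got hold of where it is, so slide it along the track, pressing only gently, until it sticks out over the open end of the siding far enough to be gripped there; then lift it off and lay it in the bridge, flat and fully down on both ledges. Let go of it, do not drop it on the way, and leave all the other things where they stand.

Things in the scene. Friction and masses are not known exactly. Their poses are not given: they have to be found in the camera images.
- plate: The deck plate: flat dark steel sheet, 110 x 41 x 3 mm (110 along its x), 0.07-0.15 kg. Origin: centre of underside, z up. It starts flat on the siding's bed between the rails, which bar its long sides. Finger pads grip it better than the bed does: pressed lightly (about 6 N) it can be dragged. Over 10 N (as in a touch faster than 10 mm/s) spoils the track. Hold it firmly (25 N).
- siding: Fixed track module, 130 mm wide, flat top 60 mm above the table. Origin on the table; track along x from -110 mm (open end facing the robot: a sheer drop, clear in front) to +230 mm. Rails 6 mm high, inner faces at y = +-22.5 mm. The bed between them rests on foam, gives 1 mm per 8 N. The wagon fills x = 109 to 205 mm, 72 mm tall; signal post 104 mm tall at (200, -56) mm; else nothing over 12 mm.
- siding_edge (a point): Middle of the siding's top edge at its open end, between the rails, at bed height (60 mm). x axis points inwards along the track, away from the drop; z up.
- bridge: Fixed bridge without deck: two stone-grey abutments along its x on a 220 x 130 x 18 mm board; origin on the table, midway. Ledges 60 mm above the table at 43 to 57 mm either side of the middle, bounded by back walls (x = +-57 mm) and side cheeks (y = +-22.5 mm, 8 mm thick), all 6 mm above the ledge: the plate has 2 mm play all round. From x = -43 to +43 mm open down to 20 mm and to both sides.
- bridge_seat (a point): Centre of the deck bay at ledge height (60 mm above the table): where the middle of the plate's underside belongs. x axis along the bridge, z up.
- wagon: Bystander: brown open goods wagon, 96 x 77 x 66 mm, standing on the siding's rails behind the plate. Origin under its centre.
- loco: Bystander: black and red model locomotive, about 220 x 82 x 116 mm, on the table. Origin under its centre.
- cottage: Bystander: model cottage, 116 x 92 x 110 mm. Origin under its centre.
- fir: Bystander: model fir tree, 52 mm wide, 125 mm tall. Origin under its centre.
- paint_jar: Bystander: small jar, 40 mm wide, 50 mm tall. Origin under its centre.
- driver: Bystander: screwdriver lying on the table between the two modules. Origin at its middle, on the table.
- brush: Bystander: brush lying on the table. Origin at its middle, on the table.
Not all that is in view belongs to the job. Of the things shaped like the plate, the steel one is meant.

How it is judged:
By the outcome, as a careful person would: the job done as asked, in the order asked, and still so for the second after the job is handed in, with the robot touching nothing.
It also fails if it takes over 72 s, if anything falls off the work surface, if the arm or the gripper's body presses on something with over 40 N, if the wrist force passes 120 N, or if a joint passes its speed limit or range.

## Working session

There is one attempt and no reset: what is moved stays moved. The work goes in short steps, Python scripts to look and compute and a tool call to move; the robot and the scene stay as the last step left them, time stands still between calls to the robot, and variables do not carry over. Pictures are saved under pics/ and viewed, at most 10 in all, crops included, and the job is handed in when it is done.

Besides the shell and the picture viewer there is one more tool, called after "Request:" as name(argument=value, ...), one argument or row to a line, values as JSON. arm_command: Moves the arm, as the interface text tells. Its arguments: {"type":"object","properties":{"xyz":{"type":"array","items":{"type":"array","items":{"type":"number"}}},"spin":{"type":"array","items":{"type":"number"}},"jaw":{"type":"number"},"squeeze":{"type":"number"}},"required":["xyz","spin"]}

```bash
mkdir -p pics
cat > h.py <<'E'
from cell import *
import numpy as np, cv2
def cam(n, f=None):
    c=read_camera(n)
    if f: cv2.imwrite(f, c["img"][:,:,::-1])
    return c
def pts(c):
    d=c["depth"]; v,u=np.mgrid[0:d.shape[0],0:d.shape[1]]
    P=np.stack([(u-c["cx"])/c["fx"]*d, -(v-c["cy"])/c["fy"]*d, -d],-1)
    T=c["world_from_camera"]; return P@T[:3,:3].T+T[:3,3]
def ray(c,u,v,z):
    T=c["world_from_camera"]; r=T[:3,:3]@np.array([(u-c["cx"])/c["fx"],-(v-c["cy"])/c["fy"],-1])
    o=T[:3,3]; return o+r*(z-o[2])/r[2]
def pix(c,p):
    T=c["world_from_camera"]; q=T[:3,:3].T@(np.array(p)-T[:3,3])
    return c["cx"]-q[0]/q[2]*c["fx"], c["cy"]+q[1]/q[2]*c["fy"]
E
python3 - <<'E'
from h import *
for n in("top","scene"):
    c=cam(n,f"pics/{n}0.png"); print(n,{k:v for k,v in c.items() if k not in("img","depth")})
    np.savez(f"{n}0.npz",**c)
print(observe())
E
```

```text
top {'fx': 408.2094037413377, 'fy': 408.2094037413377, 'cx': 276.0419822905251, 'cy': 209.42720467433037, 'world_from_camera': array([[-0.0118536 ,  0.99647559, -0.08304155,  0.46126511],
       [-0.99984773, -0.01074808,  0.01374733,  0.01047695],
       [ 0.01280634,  0.08319186,  0.99645126,  1.21791563],
       [ 0.        ,  0.        ,  0.        ,  1.        ]])}
scene {'fx': 490.44728120890227, 'fy': 490.44728120890227, 'cx': 281.7748652161822, 'cy': 211.21700139541383, 'world_from_camera': array([[ 0.89435714, -0.36665828,  0.25629477,  0.90930039],
       [ 0.44735038,  0.73082623, -0.51552949, -0.68008023],
       [ 0.00171621,  0.57572104,  0.81764438,  1.13711674],
       [ 0.        ,  0.        ,  0.        ,  1.        ]])}
{'time': 0.1, 'qpos': array([-1.35601304e+00,  3.42646018e-01,  1.52489635e+00,  3.93226502e-06,
        1.27543755e+00, -1.46016532e-01]), 'qvel': array([ 0.00017868, -0.00157802, -0.00095036, -0.00054492, -0.00129578,
       -0.00101255]), 'joint_efforts': array([ 1.22329271e-03, -4.32007778e+01, -2.44692814e+01,  7.18414458e-02,
        5.25553920e-02, -3.78054085e-05]), 'tool_pos': array([ 0.18532444, -0.49107513,  0.40412673]), 'tool_rot': array([-3.14022070e+00, -2.05564402e-04,  3.60798531e-01]), 'contact_force': array([-0.90164526,  0.85271951, -0.46046514]), 'torque': array([-0.00443753,  0.020027  , -0.00456684]), 'grip_force': 0.0, 'opening': 0.09168591699757563}
```

View pics/top0.png

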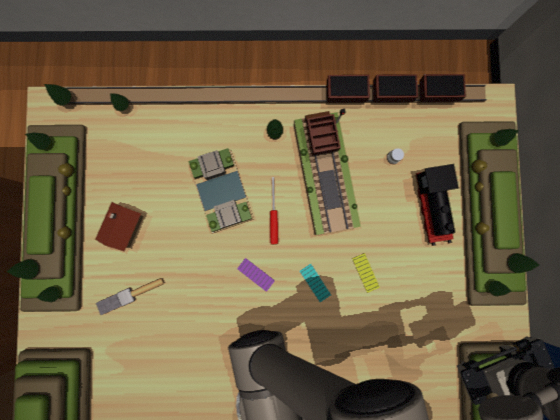

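View pics/scene0.png

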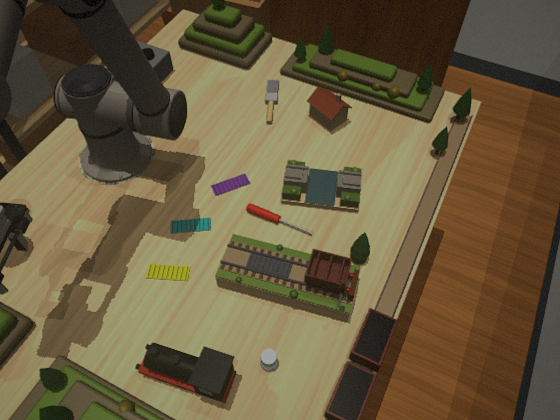

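The top view shows the dark steel plate on the siding at about (330,185). Other plate-like shapes are purple (256,274), teal (315,282) and yellow (366,271) on the table, and the blue water in the bridge at (222,190). Only the dark grey one lies between the rails, so it is the steel plate. Next I measure both modules and confirm the plate in a crop.

Run:
```python
from h import *
c=dict(np.load("top0.npz")); P=pts(c); img=c["img"]
z=P[...,2]
for name,(u0,u1,v0,v1) in dict(siding=(285,370,100,245),bridge=(180,262,140,240)).items():
    m=np.zeros(z.shape,bool); m[v0:v1,u0:u1]=True
    for lo,hi in((.05,.075),(.01,.03)):
        k=m&(z>lo)&(z<hi); 
        if k.sum()<50: continue
        kk=cv2.morphologyEx(k.astype(np.uint8),cv2.MORPH_OPEN,np.ones((2,2)))>0
        r=cv2.minAreaRect((P[kk][:,:2]*1000).astype(np.float32)); print(name,lo,k.sum(),r, np.median(z[kk]))
# plate mask
h=cv2.cvtColor(img,cv2.COLOR_RGB2HSV)
print("plate rgb",img[185,330],img[215,338], z[185,330])
m=np.zeros(z.shape,np.uint8); s=(h[...,1]<70)&(h[...,2]<110); m[150:225,312:350]=s[150:225,312:350]
cs,_=cv2.findContours(cv2.morphologyEx(m,cv2.MORPH_OPEN,np.ones((5,5))),0,2); q=max(cs,key=cv2.contourArea)
W=np.array([ray(c,u,v,.063)[:2]*1000 for u,v in q[:,0]],np.float32); print("plate",cv2.minAreaRect(W))
a=cv2.resize(img[90:250,170:370],None,fx=4,fy=3.75,interpolation=cv2.INTER_CUBIC)[:,:800]; cv2.imwrite("pics/crop0.png",a[...,::-1])
```

```text
siding 0.05 4162 ((659.5380859375, -98.61325073242188), (358.0881652832031, 276.8109436035156), 8.885221481323242) 0.059039713567126895
siding 0.01 169 ((890.0068969726562, -101.5634765625), (122.54779815673828, 10.401649475097656), 85.78907775878906) 0.011030246131874089
bridge 0.05 1185 ((574.3515625, 136.5443572998047), (310.0439453125, 136.37782287597656), 24.363815307617188) 0.06385006024558715
bridge 0.01 1557 ((573.0667114257812, 132.6073455810547), (299.8551330566406, 140.52996826171875), 22.417543411254883) 0.01835275728331509
plate rgb [78 74 76] [173 144 113] 0.06331959992959124
plate ((614.2445068359375, -161.96548461914062), (109.12425994873047, 56.37137985229492), 9.844618797302246)
```

View pics/crop0.png

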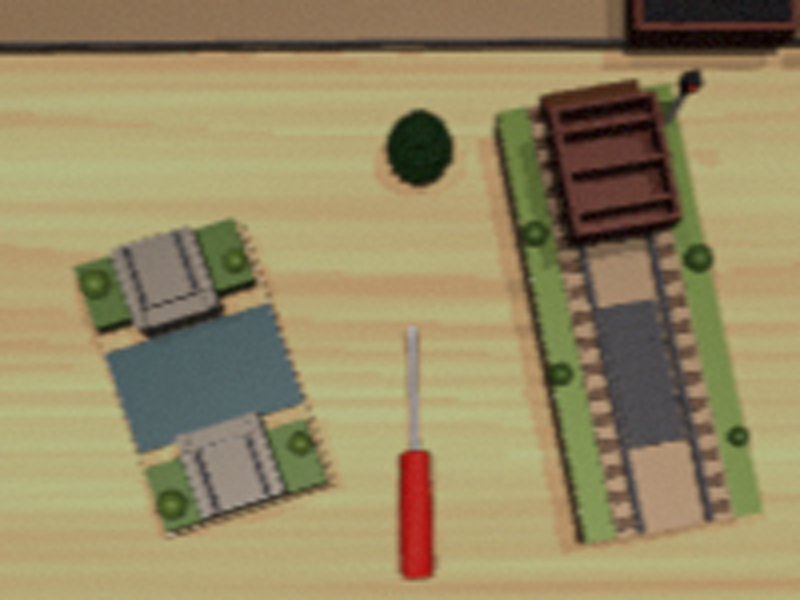

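The crop confirms it: the plain dark steel plate lies between the rails at crop (638,372), full picture about (329,189), ahead of the wagon. Next I get better lines for the siding and bridge, and the wrist camera offset.

Run:
```python
from h import *
c=dict(np.load("top0.npz")); P=pts(c); img=c["img"]; h=cv2.cvtColor(img,cv2.COLOR_RGB2HSV)
# dark plate, strict
m=np.zeros(P.shape[:2],np.uint8); g=img.astype(int); s=(g.max(2)-g.min(2)<22)&(g.max(2)<105)
m[160:218,316:348]=s[160:218,316:348]; m=cv2.morphologyEx(m,cv2.MORPH_OPEN,np.ones((7,7)))
q=max(cv2.findContours(m,0,2)[0],key=cv2.contourArea)
print("plate",cv2.minAreaRect(np.array([ray(c,u,v,.063)[:2]*1000 for u,v in q[:,0]],np.float32)))
def w(u,v,z): return (ray(c,170+u/4-.4,90+v/3.75-.4,z)*1000).round(1)[:2]
print("siding near corners",w(585,543,.06),w(760,513,.06),"far L",w(500,115,.06))
print("bridge board corners",[w(*a,.018) for a in((167,535),(330,487),(75,265),(235,220))])
w0=cam("wrist"); o=observe()
from scipy.spatial.transform import Rotation as R
Rt=R.from_euler("xyz",o["tool_rot"]).as_matrix(); T=w0["world_from_camera"]
print("cam in tool",(Rt.T@(T[:3,3]-o["tool_pos"])).round(4),(Rt.T@T[:3,:3]).round(3),w0["fx"],w0["cx"],w0["cy"])
```

```text
plate ((614.4517822265625, -161.64419555664062), (108.6068115234375, 55.80693435668945), 9.846806526184082)
siding near corners [ 485.5 -117.5] [ 506.8 -242.6] far L [816.7 -62.4]
bridge board corners [array([496.2, 184.3]), array([532.4,  64.7]), array([710.7, 252.8]), array([745.8, 134. ])]
cam in tool [0.0747 0.0001 0.0202] [[-0.001  0.962  0.273]
 [ 1.     0.     0.001]
 [ 0.001  0.273 -0.962]] 296.281813547628 281.45847603908373 206.11459212959807
```

Request:
arm_command(
  xyz=[
    [27, 23, -5],
    [27, 23, -5],
    [27, 23, -5],
    [27, 23, -5],
    [27, 23, -5],
    [27, 23, -5],
    [27, 23, -5],
    [27, 23, -5],
    [27, 23, -5],
    [27, 23, -5],
    [27, 23, -5],
    [27, 23, -5],
    [27, 23, -5],
    [27, 23, -5],
    [0, 0, 0],
    [0, 0, 0],
  ],
  spin=[-1, -1, -1, -1, -1, -1, -1, -1, -1, -1, -1, 0, 0, 0, 0, 0],
  jaw=-1,
  squeeze=6,
)

```text
time: 1.75
tool_pos: [0.5635, -0.1687, 0.334]
tool_rot: [-3.141, 0.001, 0.171]
contact_force: [-0.1, -0.1, 0.2]
opening: 0.0004
grip_force: 0.0
```

Run:
```python
from h import *
c=cam("wrist","pics/w1.png"); np.savez("w1.npz",**c); o=observe(); print(o["time"],o["tool_pos"],np.degrees(o["tool_rot"]),o["contact_force"],o["opening"])
y=np.radians(9.7); ex=np.array([np.cos(y),np.sin(y)])
print([np.round(pix(c,p)) for p in((.496,-.18,.06),(.6144,-.1616,.063))])
```

```text
1.8 [ 0.56302121 -0.16932311  0.33438568] [-1.79989376e+02  6.33180099e-02  9.69449469e+00] [ 0.26785364 -0.36015064 -0.27217195] 0.0007845487246381821
[array([282., 277.]), array([284., 150.])]
```

View pics/w1.png

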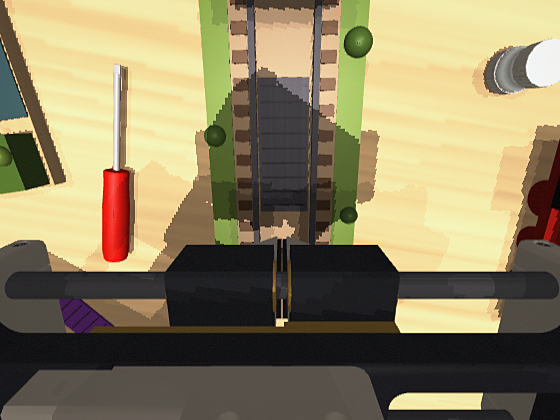

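The wrist view shows the plate between the rails at columns ~258–308, rows ~78–207. The siding end is hidden behind the gripper, below row 245. I'll read the edges numerically.

Run:
```python
from h import *
c=dict(np.load("w1.npz")); g=c["img"].astype(int); sm=g.sum(2)//3
print("row140",list(zip(range(228,340,2),sm[135:146,228:340:2].mean(0).astype(int))))
print("row35",list(zip(range(240,330,2),sm[30:40,240:330:2].mean(0).astype(int))))
print("col",[(v,int(sm[v,265:300].mean())) for v in list(range(66,90,2))+list(range(196,226,2))])
P=pts(c); 
for v in (60,85,110,140,170,200,215): print(v,[ (P[v,u]*1000).round(1).tolist() for u in (258,283,306)])
```

```text
row140 [(228, np.int64(76)), (230, np.int64(78)), (232, np.int64(69)), (234, np.int64(108)), (236, np.int64(72)), (238, np.int64(72)), (240, np.int64(73)), (242, np.int64(71)), (244, np.int64(73)), (246, np.int64(73)), (248, np.int64(77)), (250, np.int64(67)), (252, np.int64(58)), (254, np.int64(58)), (256, np.int64(56)), (258, np.int64(78)), (260, np.int64(61)), (262, np.int64(61)), (264, np.int64(61)), (266, np.int64(61)), (268, np.int64(60)), (270, np.int64(61)), (272, np.int64(62)), (274, np.int64(60)), (276, np.int64(62)), (278, np.int64(61)), (280, np.int64(62)), (282, np.int64(64)), (284, np.int64(59)), (286, np.int64(63)), (288, np.int64(63)), (290, np.int64(61)), (292, np.int64(61)), (294, np.int64(63)), (296, np.int64(62)), (298, np.int64(60)), (300, np.int64(62)), (302, np.int64(64)), (304, np.int64(63)), (306, np.int64(61)), (308, np.int64(83)), (310, np.int64(82)), (312, np.int64(63)), (314, np.int64(61)), (316, np.int64(60)), (318, np.int64(73)), (320, np.int64(82)), (322, np.int64(78)), (324, np.int64(77)), (326, np.int64(80)), (328, np.int64(82)), (330, np.int64(83)),
[... 1193 characters left out ...]
(86, 87), (88, 83), (196, 41), (198, 37), (200, 34), (202, 34), (204, 22), (206, 46), (208, 44), (210, 42), (212, 79), (214, 76), (216, 75), (218, 73), (220, 87), (222, 84), (224, 88)]
60 [[679.5, -129.8, 59.2], [682.8, -149.1, 59.4], [685.9, -166.8, 59.3]]
85 [[661.2, -132.8, 62.7], [664.4, -152.2, 63.5], [667.4, -170.0, 64.1]]
110 [[642.6, -135.4, 61.3], [646.0, -155.4, 61.7], [649.1, -173.7, 62.8]]
140 [[619.0, -138.9, 60.0], [622.7, -159.5, 63.1], [625.9, -178.2, 63.6]]
170 [[593.1, -142.3, 55.0], [597.8, -163.8, 60.9], [601.4, -183.0, 62.9]]
200 [[568.9, -146.7, 65.0], [572.1, -168.2, 63.1], [575.5, -188.1, 62.9]]
215 [[555.6, -148.8, 65.7], [557.2, -170.8, 58.8], [560.9, -191.2, 59.3]]
```

Run:
```python
from h import *
c=dict(np.load("w1.npz"))
a=ray(c,284.2,140,.066);b=ray(c,284,35,.066); d=b-a; yaw=np.arctan2(d[1],d[0]); print("axis",a[:2],b[:2],np.degrees(yaw))
ex=np.array([np.cos(yaw),np.sin(yaw)]); ey=np.array([-ex[1],ex[0]])
n=ray(c,283,209,.060);f=ray(c,283,77,.063); print("plate",n[:2],f[:2],(f-n)[:2]@ex)
cen=(n+f)[:2]/2; cen=a[:2]+ex*((cen-a[:2])@ex); print("plate centre",cen)
o=np.array([.604,-.1615]); print("plate x in siding",(cen-o)@ex*1000,"siding centreline offset of top-cam est",(o-a[:2])@ey*1000)
t=np.array([.5635,-.1687]); 
for k in (25,): p=cen+ex*k/1000; print("press",p,"delta mm",(p-t)*1000,"rail check")
print("tcp off axis",(t-a[:2])@ey*1000, "ex",ex)
```

```text
axis [ 0.62302547 -0.16038538] [ 0.6985113 -0.1470734] 10.001314670294406
plate [ 0.56312802 -0.16978882] [ 0.67020364 -0.15123108] 0.10867141184532995
plate centre [ 0.61683634 -0.16147684]
plate x in siding 12.645301065193497 siding centreline offset of top-cam est 2.2064846867722263
press [ 0.64145644 -0.15713507] delta mm [77.95643625 11.56493415] rail check
tcp off axis 2.149563916124109 ex [0.98480377 0.17367077]
```

Run:
```python
from h import *
c=dict(np.load("w1.npz")); T=c["world_from_camera"]
from scipy.spatial.transform import Rotation as R
o=observe(); Rt=R.from_euler("xyz",o["tool_rot"]).as_matrix()
print([np.round(pix(c,o["tool_pos"]+Rt@np.array(p)),1) for p in((0,0,.178),(.0095,.01,.178),(.0095,0,.159),(.0095,.019,.178))])
d=c["depth"]; print(np.round(d[232:262:4,250:316:4],3))
cv2.imwrite("pics/c1.png",cv2.resize(c["img"][215:335,230:340],None,fx=5,fy=5)[...,::-1])
```

```text
[array([282.8, 256.5]), array([300.3, 241.3]), array([283. , 255.8]), array([316.1, 241.4])]
[[0.271 0.264 0.264 0.271 0.271 0.272 0.271 0.27  0.271 0.27  0.271 0.272
  0.273 0.271 0.271 0.264 0.265]
 [0.273 0.265 0.265 0.274 0.271 0.272 0.27  0.272 0.272 0.272 0.273 0.273
  0.272 0.271 0.273 0.265 0.266]
 [0.273 0.267 0.266 0.273 0.165 0.163 0.163 0.168 0.168 0.167 0.165 0.164
  0.163 0.274 0.273 0.266 0.266]
 [0.274 0.16  0.158 0.159 0.159 0.159 0.159 0.162 0.162 0.162 0.159 0.158
  0.159 0.158 0.159 0.268 0.266]
 [0.092 0.091 0.092 0.091 0.092 0.092 0.152 0.158 0.157 0.157 0.092 0.09
  0.092 0.092 0.091 0.091 0.092]
 [0.088 0.089 0.088 0.089 0.089 0.089 0.148 0.152 0.152 0.152 0.089 0.09
  0.089 0.089 0.09  0.089 0.089]
 [0.086 0.086 0.086 0.088 0.086 0.085 0.144 0.148 0.146 0.148 0.089 0.087
  0.086 0.087 0.086 0.087 0.086]
 [0.083 0.084 0.085 0.    0.083 0.083 0.087 0.144 0.144 0.143 0.087 0.084
  0.084 0.083 0.084 0.083 0.083]]
```

View pics/c1.png

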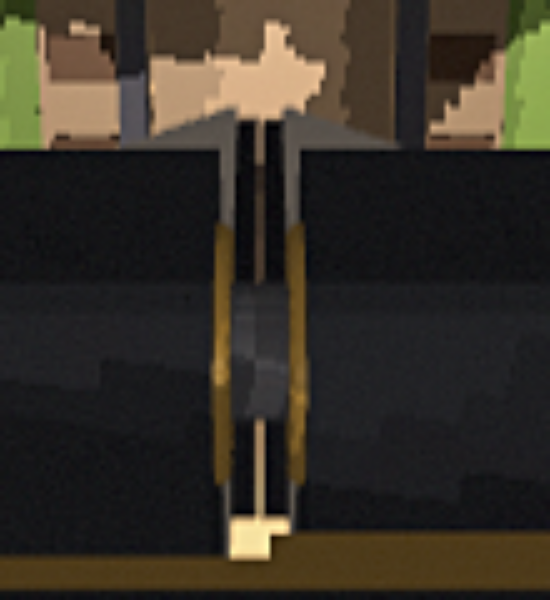

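The crop shows tapered tips, about ±6 mm at the ends, so they fit easily between the rails. Now I move above the press point.

Request:
arm_command(
  xyz=[
    [15.6, 2.3, -15],
    [15.6, 2.3, -15],
    [15.6, 2.3, -15],
    [15.6, 2.3, -15],
    [15.6, 2.3, -15],
    [0, 0, -2],
    [0, 0, -2],
    [0, 0, 0],
    [0, 0, 0],
    [0, 0, 0],
  ],
  spin=[0.3, 0, 0, 0, 0, 0, 0, 0, 0, 0],
)

```text
time: 2.8
tool_pos: [0.6411, -0.158, 0.2567]
tool_rot: [3.141, -0.001, 0.174]
contact_force: [0.2, 0.4, -0.2]
opening: 0.0003
grip_force: 0.0
```

Run:
```python
from h import *
for i in range(3): o=observe(); print(o["time"],o["tool_pos"],o["tool_rot"],o["contact_force"])
c=cam("wrist","pics/w2.png"); np.savez("w2.npz",**c)
d=c["depth"]; P=pts(c)
for v in range(60,260,20): print(v,(P[v,283]*1000).round(1),c["img"][v,283])
```

```text
2.8 [ 0.64108306 -0.15799778  0.25672086] [ 3.14086029e+00 -9.84059397e-04  1.73609883e-01] [ 0.23778539  0.42345104 -0.24702056]
2.8 [ 0.64108306 -0.15799778  0.25672086] [ 3.14086029e+00 -9.84059397e-04  1.73609883e-01] [ 0.23778539  0.42345104 -0.24702056]
2.8 [ 0.64108306 -0.15799778  0.25672086] [ 3.14086029e+00 -9.84059397e-04  1.73609883e-01] [ 0.23778539  0.42345104 -0.24702056]
60 [ 739.5 -141.4  100.4] [173 109  96]
80 [ 729.8 -143.   116.7] [39 16 13]
100 [ 724.  -144.2  100. ] [88 54 49]
120 [ 715.5 -145.5  133.3] [92 54 46]
140 [ 705.1 -147.7   60.3] [132 106  83]
160 [ 693.6 -149.7   60. ] [128 103  79]
180 [ 681.7 -151.8   59.7] [127 102  76]
200 [ 670.1 -153.9   62.7] [48 46 49]
220 [ 658.1 -156.    64.4] [37 36 39]
240 [ 651.6 -157.    80.3] [10 12 11]
```

View pics/w2.png

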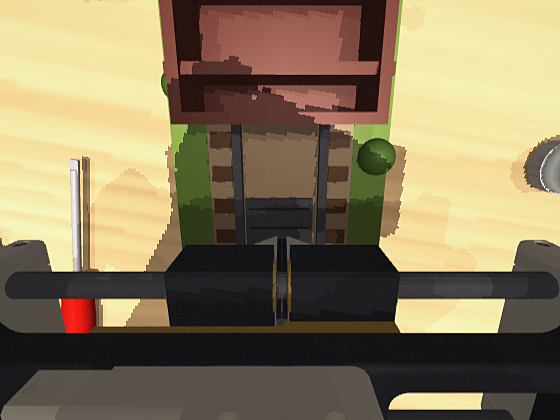

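The wagon fills the top (rows 0–125), the plate's far end is at row ~197, and the closed fingers are centred over the plate. I descend slowly now.

Request:
arm_command(
  xyz=[
    [0, 0, -2],
    [0, 0, -2],
    [0, 0, -2],
    [0, 0, -2],
    [0, 0, -0.7],
    [0, 0, -0.7],
    [0, 0, -0.7],
    [0, 0, -0.7],
    [0, 0, -0.7],
    [0, 0, 0],
    [0, 0, 0],
  ],
  spin=[0, 0, 0, 0, 0, 0, 0, 0, 0, 0, 0],
)

```text
time: 3.95
tool_pos: [0.6414, -0.1577, 0.2443]
tool_rot: [3.141, -0.0, 0.174]
contact_force: [0.5, -0.3, -0.8]
opening: 0.0005
grip_force: 0.0
```

Request:
arm_command(
  xyz=[
    [0, 0, -0.5],
    [0, 0, -0.5],
    [0, 0, 0],
    [0, 0, 0],
  ],
  spin=[0, 0, 0, 0],
)

```text
time: 4.35
tool_pos: [0.6413, -0.1577, 0.2432]
tool_rot: [3.142, 0.0, 0.174]
contact_force: [0.9, 0.3, 0.4]
opening: 0.0006
grip_force: 0.0
```

Request:
arm_command(
  xyz=[
    [0, 0, -0.5],
    [0, 0, -0.5],
    [0, 0, 0],
    [0, 0, 0],
  ],
  spin=[0, 0, 0, 0],
)

```text
time: 4.75
tool_pos: [0.6414, -0.1577, 0.2422]
tool_rot: [3.142, 0.0, 0.174]
contact_force: [0.8, -0.7, 0.0]
opening: 0.0009
grip_force: 0.0
```

Request:
arm_command(
  xyz=[
    [0, 0, -0.4],
    [0, 0, 0],
    [0, 0, 0],
  ],
  spin=[0, 0, 0],
)

```text
time: 5.05
tool_pos: [0.6413, -0.1577, 0.2418]
tool_rot: [3.142, 0.0, 0.174]
contact_force: [0.2, 0.6, -1.4]
opening: 0.0006
grip_force: 0.0
```

Request:
arm_command(
  xyz=[
    [0, 0, -0.4],
    [0, 0, 0],
    [0, 0, 0],
  ],
  spin=[0, 0, 0],
)

```text
time: 5.35
tool_pos: [0.6413, -0.1577, 0.2414]
tool_rot: [3.142, 0.0, 0.174]
contact_force: [0.8, -0.1, 0.9]
opening: 0.0003
grip_force: 0.0
```

Request:
arm_command(
  xyz=[
    [0, 0, -0.4],
    [0, 0, 0],
    [0, 0, 0],
  ],
  spin=[0, 0, 0],
)

```text
time: 5.65
tool_pos: [0.6414, -0.1577, 0.2411]
tool_rot: [3.141, -0.0, 0.174]
contact_force: [0.1, -0.6, -0.4]
opening: 0.0002
grip_force: 0.1
```

Request:
arm_command(
  xyz=[
    [0, 0, -0.4],
    [0, 0, 0],
    [0, 0, 0],
  ],
  spin=[0, 0, 0],
)

```text
time: 5.95
tool_pos: [0.6414, -0.1577, 0.2409]
tool_rot: [3.141, -0.0, 0.174]
contact_force: [0.2, 0.8, 2.3]
opening: 0.0007
grip_force: 1.0
```

Request:
arm_command(
  xyz=[
    [0, 0, -0.3],
    [0, 0, 0],
    [0, 0, 0],
  ],
  spin=[0, 0, 0],
)

```text
time: 6.25
tool_pos: [0.6414, -0.1577, 0.2406]
tool_rot: [3.141, -0.0, 0.174]
contact_force: [-0.9, 1.1, 3.0]
opening: 0.0004
grip_force: 1.9
```

Request:
arm_command(
  xyz=[
    [0, 0, -0.3],
    [0, 0, 0],
    [0, 0, 0],
  ],
  spin=[0, 0, 0],
)

```text
time: 6.55
tool_pos: [0.6414, -0.1577, 0.2404]
tool_rot: [3.141, -0.0, 0.174]
contact_force: [-1.3, 0.9, 4.7]
opening: 0.0006
grip_force: 2.6
```

Request:
arm_command(
  xyz=[
    [0, 0, -0.2],
    [0, 0, 0],
    [0, 0, 0],
    [-0.5, -0.09, 0],
    [-1, -0.17, 0],
    [-2, -0.35, 0],
    [-2, -0.35, 0],
    [-2, -0.35, 0],
    [-2, -0.35, 0],
    [-2, -0.35, 0],
    [-2, -0.35, 0],
    [-2, -0.35, 0],
    [-2, -0.35, 0],
  ],
  spin=[0, 0, 0, 0, 0, 0, 0, 0, 0, 0, 0, 0, 0],
)

```text
time: 7.85
tool_pos: [0.6241, -0.1609, 0.2404]
tool_rot: [3.141, -0.002, 0.174]
contact_force: [2.0, 0.1, 5.2]
opening: 0.0003
grip_force: 2.6
```

```bash
cat > far.py <<'E'
from h import *
o=observe(); c=cam("wrist"); sm=c["img"].astype(int).sum(2)//3; d=c["depth"]
print(o["time"],o["tool_pos"],o["contact_force"],o["grip_force"])
P=pts(c); print([(v,int(sm[v,272:292].mean()),int((P[v,282,2]*1000)),int(P[v,282,0]*1000)) for v in range(140,240,4)])
E
python3 far.py
```

```text
7.85 [ 0.62411967 -0.16091255  0.24039634] [1.95422883 0.11794173 5.15483036] 2.6498789797187783
[(140, 103, 58, 688), (144, 103, 58, 686), (148, 103, 59, 684), (152, 102, 59, 682), (156, 101, 58, 680), (160, 101, 59, 678), (164, 102, 59, 676), (168, 102, 59, 674), (172, 101, 59, 672), (176, 101, 57, 669), (180, 100, 58, 667), (184, 100, 59, 665), (188, 100, 220, 697), (192, 100, 58, 660), (196, 99, 59, 658), (200, 99, 58, 656), (204, 65, 59, 654), (208, 42, 62, 652), (212, 34, 62, 650), (216, 22, 62, 648), (220, 35, 62, 645), (224, 35, 61, 643), (228, 35, 62, 641), (232, 35, 62, 638), (236, 35, 61, 636)]
```

The plate follows the fingers: its far edge moved about 17 mm. I continue the drag.

Request:
arm_command(
  xyz=[
    [-2.5, -0.44, 0],
    [-2.5, -0.44, 0],
    [-2.5, -0.44, 0],
    [-2.5, -0.44, 0],
    [-2.5, -0.44, 0],
    [-2.5, -0.44, 0],
    [-2.5, -0.44, 0],
    [-2.5, -0.44, 0],
    [-2.5, -0.44, 0],
    [-2.5, -0.44, 0],
    [-2.5, -0.44, 0],
    [-2.5, -0.44, 0],
  ],
  spin=[0, 0, 0, 0, 0, 0, 0, 0, 0, 0, 0, 0],
)

```text
time: 9.1
tool_pos: [0.5941, -0.1662, 0.2404]
tool_rot: [3.14, -0.002, 0.174]
contact_force: [2.3, 0.6, 5.0]
opening: 0.0004
grip_force: 2.7
```

```bash
python3 far.py
```

```text
9.1 [ 0.59411239 -0.16622293  0.24039479] [2.31637949 0.62317678 5.04183731] 2.6795933581888676
[(140, 109, 58, 658), (144, 109, 59, 656), (148, 108, 59, 654), (152, 108, 57, 652), (156, 107, 59, 650), (160, 106, 59, 648), (164, 106, 59, 646), (168, 105, 58, 644), (172, 105, 58, 642), (176, 105, 59, 639), (180, 104, 58, 637), (184, 103, 59, 635), (188, 103, 58, 633), (192, 102, 58, 630), (196, 102, 58, 628), (200, 101, 58, 626), (204, 67, 58, 624), (208, 41, 62, 622), (212, 35, 61, 620), (216, 21, 63, 618), (220, 35, 62, 615), (224, 35, 61, 613), (228, 34, 61, 610), (232, 34, 61, 608), (236, 34, 61, 606)]
```

Request:
arm_command(
  xyz=[
    [-2.6, -0.46, 0],
    [-2.6, -0.46, 0],
    [-2.6, -0.46, 0],
    [-2.6, -0.46, 0],
    [-2.6, -0.46, 0],
    [-2.6, -0.46, 0],
    [-2.6, -0.46, 0],
    [-2.6, -0.46, 0],
    [-2.6, -0.46, 0],
    [-2.6, -0.46, 0],
    [-2.6, -0.46, 0],
    [-2.6, -0.46, 0],
    [-2.6, -0.46, 0],
    [-2.6, -0.46, 0],
    [-2.6, -0.46, 0],
    [-2.6, -0.46, 0],
    [-2.6, -0.46, 0],
    [-2.6, -0.46, 0],
    [0, 0, 0],
    [0, 0, 0],
  ],
  spin=[0, 0, 0, 0, 0, 0, 0, 0, 0, 0, 0, 0, 0, 0, 0, 0, 0, 0, 0, 0],
)

```text
time: 11.15
tool_pos: [0.5471, -0.1746, 0.2403]
tool_rot: [3.141, -0.001, 0.174]
contact_force: [0.5, 0.6, 6.0]
opening: 0.0001
grip_force: 3.0
```

```bash
python3 far.py | head -1
python3 - <<'E'
from h import *
c=cam("top","pics/t2.png")
s=cam("scene"); u,v=pix(s,(.496,-.18,.06)); u,v=int(u),int(v); print(u,v); np.savez("s2.npz",**s)
cv2.imwrite("pics/s2.png",cv2.resize(s["img"][v-60:v+60,u-80:u+80],None,fx=5,fy=5,interpolation=cv2.INTER_CUBIC)[...,::-1])
E
```

```text
11.15 [ 0.54710729 -0.17456382  0.24027619] [0.47345909 0.60205304 6.00130576] 2.9882830564747564
223 251
```

View pics/s2.png

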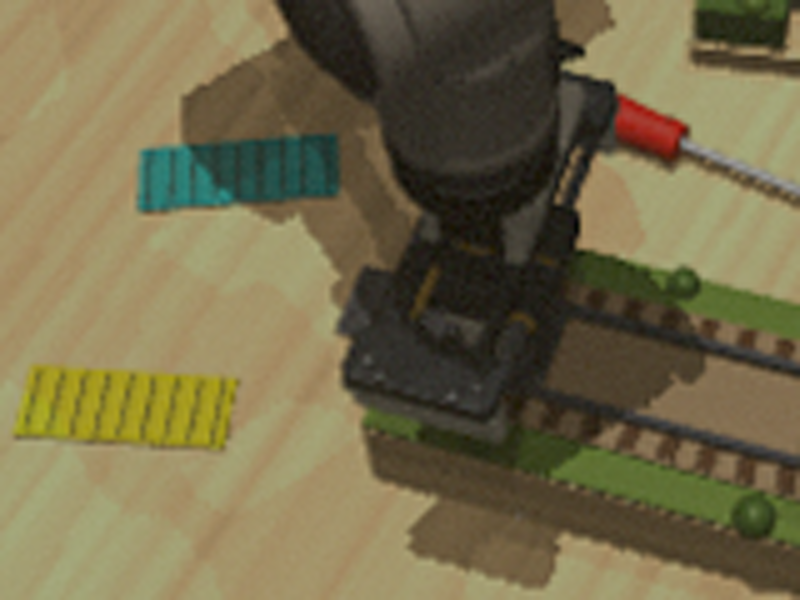

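The gripper hides the plate; the siding's near right corner is visible at crop (363,428). I use it to check the edge position.

Run:
```python
from h import *
s=dict(np.load("s2.npz")); p=ray(s,143+363/5-.4,191+428/5-.4,.06); print("corner",p)
a=np.array([.62303,-.16039]); ex=np.array([.9848,.1737])
print("edge along ex: scene",(p[:2]-a)@ex*1000, "top", (np.array([.496,-.18])-a)@ex*1000, [(np.array(q)-a)@ex*1000 for q in ((.4855,-.1175),(.5068,-.2426))])
o=observe(); print("tip along",(o["tool_pos"][:2]-a)@ex*1000)
P=pts(s); k=(np.abs(P[...,2]-.06)<.004)&(P[...,0]<.6)&(P[...,1]<-.2)&(P[...,1]>-.26); q=(P[k][:,:2]-a)@ex*1000; print(np.sort(q)[:30].round(1))
```

```text
corner [ 0.51284205 -0.24886181  0.06      ]
edge along ex: scene -123.88064243517788 top -128.50540099999995 [np.float64(-127.98955099999998), np.float64(-128.74318099999996)]
tip along -77.20711418387671
[-158.  -157.4 -155.9 -155.1 -153.3 -153.  -152.2 -151.6 -150.8 -150.3
 -150.  -148.1 -147.3 -127.7 -125.2 -124.9 -122.4 -122.  -121.2 -120.3
 -117.1 -115.5 -115.5 -113.7 -112.7 -112.5 -112.5 -109.2 -104.1 -102.3]
```

Request:
arm_command(
  xyz=[
    [-2, -0.35, 0],
    [-2, -0.35, 0],
    [-2, -0.35, 0],
    [-2, -0.35, 0],
    [-2, -0.35, 0],
    [-2, -0.35, 0],
    [-1.8, -0.3, 0],
    [0, 0, 0],
    [0, 0, 0],
    [0, 0, 0],
  ],
  spin=[0, 0, 0, 0, 0, 0, 0, 0, 0, 0],
)

```text
time: 12.3
tool_pos: [0.5334, -0.1769, 0.2403]
tool_rot: [3.141, -0.001, 0.174]
contact_force: [1.6, -0.1, 4.8]
opening: 0.0006
grip_force: 3.0
```

Request:
arm_command(
  xyz=[
    [0, 0, 0.7],
    [0, 0, 0.7],
    [0, 0, 0.7],
    [0, 0, 1],
    [0, 0, 3],
    [0, 0, 10],
    [0, 0, 15],
    [-15, -2.6, 15],
    [-25, -4.4, 5],
    [-25, -4.4, 5],
    [-25, -4.4, 4],
    [-20, -3.5, 0],
    [0, 0, 0],
    [0, 0, 0],
  ],
  spin=[0, 0, 0, 0, 0, 0, 0, 0, 0, 0, 0, 0, 0, 0],
)

```text
time: 13.7
tool_pos: [0.4236, -0.1962, 0.3007]
tool_rot: [3.14, -0.001, 0.173]
contact_force: [-0.4, 0.8, -0.6]
opening: 0.0007
grip_force: 0.0
```

Run:
```python
from h import *
o=observe(); c=cam("wrist","pics/w3.png"); np.savez("w3.npz",**c); print(o["time"],o["tool_pos"])
```

```text
13.7 [ 0.42355908 -0.19621504  0.30074836]
```

View pics/w3.png

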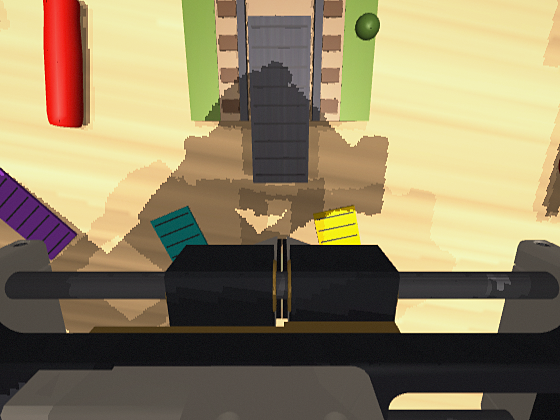

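The plate now sticks out over the siding's edge: edge at row ~121, plate rows 16–181, columns ~250–309. I'll measure the overhang and the grasp point.

Run:
```python
from h import *
c=dict(np.load("w3.npz")); sm=c["img"].astype(int).sum(2)//3; P=pts(c)
print([(v,int(sm[v,262:298].mean()),int(P[v,280,2]*1000)) for v in list(range(8,24,2))+list(range(170,192,2))])
print([(v,sm[v,200:212].mean().astype(int),int(P[v,206,2]*1000),sm[v,350:362].mean().astype(int),int(P[v,356,2]*1000)) for v in range(112,130,2)])
for v in (40,100,150): print(v,[(u,int(sm[v-3:v+4,u].mean()),int(P[v,u,2]*1000)) for u in list(range(238,258,2))+list(range(302,322,2))])
```

```text
[(8, 181, 59), (10, 182, 61), (12, 182, 59), (14, 188, 58), (16, 102, 62), (18, 106, 62), (20, 106, 61), (22, 107, 61), (170, 58, 62), (172, 59, 62), (174, 43, 63), (176, 57, 62), (178, 58, 62), (180, 57, 62), (182, 73, 61), (184, 138, 0), (186, 105, -1), (188, 105, 0), (190, 103, 0)]
[(112, np.int64(134), 59, np.int64(162), 58), (114, np.int64(128), 59, np.int64(162), 58), (116, np.int64(112), 57, np.int64(163), 57), (118, np.int64(109), 56, np.int64(163), 57), (120, np.int64(107), 57, np.int64(157), 58), (122, np.int64(200), 0, np.int64(213), 0), (124, np.int64(192), 0, np.int64(209), 0), (126, np.int64(205), 0, np.int64(209), 0), (128, np.int64(212), 0, np.int64(208), -1)]
40 [(238, 110, 66), (240, 107, 66), (242, 107, 65), (244, 111, 64), (246, 66, 55), (248, 85, 61), (250, 110, 61), (252, 108, 63), (254, 106, 63), (256, 108, 62), (302, 112, 62), (304, 116, 63), (306, 111, 62), (308, 111, 62), (310, 127, 63), (312, 172, 61), (314, 49, 64), (316, 110, 67), (318, 108, 66), (320, 108, 66)]
100 [(238, 78, 61), (240, 58, 65), (242, 59, 66), (244, 59, 64), (246, 61, 66), (248, 70, 54), (250, 70, 61), (252, 64, 63), (254, 62, 62), (256, 62, 62), (302, 65, 61), (304, 65, 63), (306, 78, 61), (308, 89, 61), (310, 139, 58), (312, 15, 61), (314, 120, 65), (316, 117, 64), (318, 117, 65), (320, 111, 59)]
150 [(238, 140, 0), (240, 140, 0), (242, 136, 0), (244, 106, 0), (246, 107, 0), (248, 107, 0), (250, 109, 0), (252, 57, 63), (254, 60, 63), (256, 59, 64), (302, 61, 62), (304, 62, 62), (306, 59, 63), (308, 88, 61), (310, 120, 0), (312, 119, 0), (314, 118, -1), (316, 118, 1), (318, 124, 0), (320, 137, 0)]
```

Run:
```python
from h import *
c=dict(np.load("w3.npz"))
z=.0625
n=ray(c,280,182,z)[:2];f=ray(c,279.5,15,z)[:2]
e=(ray(c,206,121,.0595)+ray(c,356,121,.0595))[:2]/2
m1=ray(c,(248+310)/2,40,z)[:2]; m2=ray(c,(251+307.5)/2,150,z)[:2]
d=m1-m2; yaw=np.arctan2(d[1],d[0]); ex=np.array([np.cos(yaw),np.sin(yaw)]); ey=np.array([-ex[1],ex[0]])
print("yaw",np.degrees(yaw),"len",np.linalg.norm(f-n),"overhang",(e-n)@ex*1000)
g=m2+ex*((e-m2)@ex-.0125); cen=m2+ex*(((n+f)/2-m2)@ex)
t=observe()["tool_pos"]; print("grasp",g,"delta mm",(g-t[:2])*1000,"plate centre",cen,"grasp x on plate",(g-cen)@ex*1000)
```

```text
yaw 9.911150079794048 len 0.10979901882449497 overhang 43.871408971251824
grasp [ 0.48551166 -0.18388644] delta mm [61.57883741 12.27997416] plate centre [ 0.50868857 -0.17983677] grasp x on plate -23.528051730833173
```

Request:
arm_command(
  xyz=[
    [10, 2.2, 0],
    [20, 4, 0],
    [20, 4, 0],
    [10.8, 2, 0],
    [0, 0, -10],
    [0, 0, -20],
    [0, 0, -20],
    [0, 0, -12],
    [0, 0, -6],
    [0, 0, 0],
    [0, 0, 0],
    [0, 0, 0],
  ],
  spin=[0, 0, 0, 0, 0, 0, 0, 0, 0, 0, 0, 0],
  jaw=0.35,
  squeeze=6,
)

```text
time: 14.95
tool_pos: [0.4843, -0.184, 0.2327]
tool_rot: [3.14, -0.001, 0.174]
contact_force: [-0.0, 0.5, 0.5]
opening: 0.0618
grip_force: 0.0
```

Run:
```python
from h import *
o=observe(); c=cam("wrist","pics/w4.png"); np.savez("w4.npz",**c); print(o["time"],o["tool_pos"],o["opening"],o["contact_force"])
t=o["tool_pos"]; ex=np.array([.985,.172]); print("err to grasp", (t[:2]-[.48551,-.18389])*1000)
```

```text
14.95 [ 0.48428341 -0.18395578  0.23272761] 0.06183493359213433 [-0.04494404  0.54732192  0.5431419 ]
err to grasp [-1.22659307 -0.06578385]
```

View pics/w4.png

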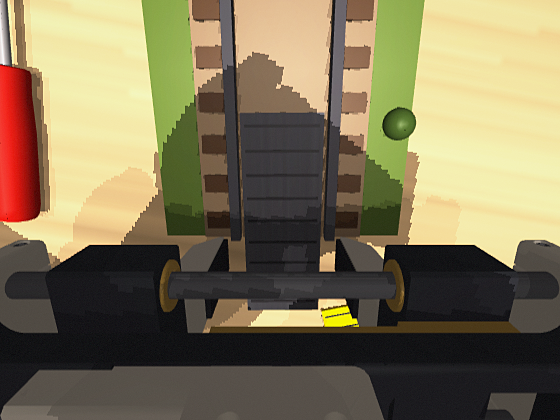

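The fingers straddle the plate, just outside the siding's edge (row ~235). I go down to plate height and close.

Request:
arm_command(
  xyz=[
    [0, 0, -4],
    [0, 0, -4],
    [0, 0, -4],
    [0, 0, 0],
    [0, 0, 0],
  ],
  spin=[0, 0, 0, 0, 0],
)

```text
time: 15.5
tool_pos: [0.484, -0.1838, 0.2197]
tool_rot: [-3.141, 0.0, 0.174]
contact_force: [0.1, 0.6, -0.6]
opening: 0.0619
grip_force: 0.0
```

Request:
arm_command(
  xyz=[
    [0, 0, 0],
    [0, 0, 0],
    [0, 0, 0],
    [0, 0, 0],
    [0, 0, 0],
    [0, 0, 0],
    [0, 0, 0],
    [0, 0, 0],
  ],
  spin=[0, 0, 0, 0, 0, 0, 0, 0],
  jaw=-1,
  squeeze=6,
)

```text
time: 16.3
tool_pos: [0.4841, -0.1838, 0.22]
tool_rot: [3.141, -0.0, 0.174]
contact_force: [0.1, -0.6, -0.1]
opening: 0.0408
grip_force: 6.0
```

Request:
arm_command(
  xyz=[
    [0, 0, 0],
    [0, 0, 0],
    [0, 0, 0],
    [0, 0, 0],
  ],
  spin=[0, 0, 0, 0],
  squeeze=28,
)

```text
time: 16.7
tool_pos: [0.4841, -0.1838, 0.22]
tool_rot: [3.141, -0.0, 0.174]
contact_force: [0.6, -0.3, 1.2]
opening: 0.04
grip_force: 28.0
```

Request:
arm_command(
  xyz=[
    [0, 0, 1],
    [0, 0, 2],
    [0, 0, 3],
    [0, 0, 5],
    [0, 0, 8],
    [0, 0, 10],
    [0, 0, 10],
    [0, 0, 10],
    [0, 0, 8],
    [0, 0, 5],
    [0, 0, 3],
    [0, 0, 0],
    [0, 0, 0],
  ],
  spin=[0, 0, 0, 0, 0, 0, 0, 0, 0, 0, 0, 0, 0],
)

```text
time: 18.0
tool_pos: [0.484, -0.1838, 0.2847]
tool_rot: [-3.141, 0.0, 0.174]
contact_force: [1.3, 0.6, -1.5]
opening: 0.0401
grip_force: 28.0
```

```bash
cat > held.py <<'E'
from h import *
from scipy.spatial.transform import Rotation as R
o=observe(); c=cam("wrist"); np.savez("w5.npz",**c)
Rt=R.from_euler("xyz",o["tool_rot"]).as_matrix()
g=c["img"].astype(int); P=(pts(c)-o["tool_pos"])@Rt*1000
m=((g.max(2)-g.min(2)<16)&(g.max(2)<150)&(abs(P[...,2]-159)<9)&(abs(P[...,1])<30)&(P[...,0]>12)&(P[...,0]<95)).astype(np.uint8)
m=cv2.morphologyEx(m,cv2.MORPH_OPEN,np.ones((5,5)))>0
Q=P[m]; A=np.c_[Q[:,:2],np.ones(len(Q))]; co=np.linalg.lstsq(A,Q[:,2],rcond=None)[0]
print(o["time"],o["tool_pos"],o["contact_force"],o["grip_force"],o["opening"],"n",m.sum(),"plane slope deg",np.degrees(co[:2]),"z0",co[2])
u=np.nonzero(m); print("rows",u[0].min(),u[0].max(),"cols",u[1].min(),u[1].max(),"xrange",np.percentile(Q[:,0],[0.5,99.5]),"rect",cv2.minAreaRect(Q[:,:2].astype(np.float32)))
E
python3 held.py
```

```text
18.0 [ 0.48395661 -0.18377198  0.28466568] [ 1.32058238  0.584672   -1.49027891] 27.9961895942688 0.04006046899709531 n 12076 plane slope deg [0.54728422 0.05752774] z0 157.3589320016985
rows 111 251 cols 237 328 xrange [12.56726568 79.34767726] rect ((45.726619720458984, 0.11222076416015625), (67.43936920166016, 41.26726531982422), 0.21935953199863434)
```

The plate is held flat, with slope about 0.5° and its centre 24.5 mm ahead of the TCP. I carry it over to look at the bridge.

Request:
arm_command(
  xyz=[
    [0, 5, 8],
    [0, 10, 12],
    [0, 16, 14],
    [0, 20, 14],
    [0, 22, 14],
    [0, 24, 14],
    [0, 24, 14],
    [0, 24, 14],
    [-1, 24, 14],
    [-1, 24, 12],
    [-1, 24, 10],
    [-1, 24, 6],
    [-1, 22, 4],
    [0, 20, 0],
    [0, 16, 0],
    [0, 10, 0],
    [0, 6, 0],
    [0, 4, 0],
    [0, 3, 0],
    [0, 0, 0],
  ],
  spin=[0, 0, 0.5, 0.5, 0.5, 0.5, 0.5, 0.5, 0.5, 0.5, 0.5, 0.5, 0.5, 0.5, 0.5, 0.5, 0.5, 0, 0, 0],
)

```text
time: 20.05
tool_pos: [0.4791, 0.1381, 0.435]
tool_rot: [3.141, 0.0, 0.305]
contact_force: [-0.1, -0.2, -0.5]
opening: 0.0402
grip_force: 28.0
```

Request:
arm_command(
  xyz=[
    [0, 0, 0],
    [0, 0, 0],
    [0, 0, 0],
  ],
  spin=[0, 0, 0],
)

```text
time: 20.35
tool_pos: [0.4791, 0.1379, 0.4349]
tool_rot: [3.141, 0.0, 0.304]
contact_force: [0.9, 0.5, -1.7]
opening: 0.0397
grip_force: 28.0
```

Run:
```python
from h import *
o=observe(); c=cam("wrist","pics/w6.png"); np.savez("w6.npz",**c,tp=o["tool_pos"],tr=o["tool_rot"]); print(o["time"],o["tool_pos"],np.degrees(o["tool_rot"]),o["grip_force"],o["opening"])
```

```text
20.35 [0.47911802 0.13787944 0.43493629] [1.79993435e+02 4.80448114e-03 1.74399288e+01] 27.99614667892456 0.03970237821476261
```

View pics/w6.png

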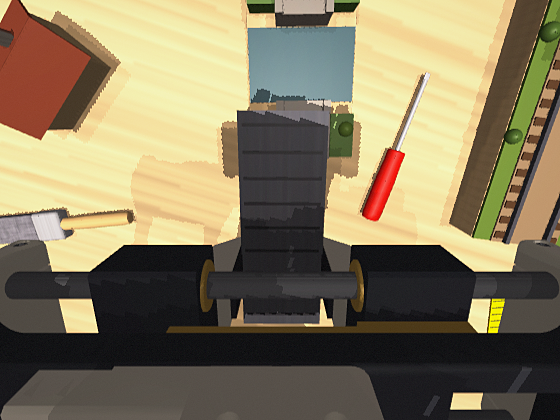

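The bridge shows ahead of the held plate: water at rows 27–100, columns 247–354, and the far abutment at the top rim, columns ~275–333. That was the last allowed picture, so I go on numerically. I back off and centre so that both abutments are in view.

Request:
arm_command(
  xyz=[
    [-3, -4, 4],
    [-6, -6, 7],
    [-7, -8, 8],
    [-7, -8, 8],
    [-5, -5, 5],
    [-3, -3, 3],
    [0, 0, 0],
    [0, 0, 0],
    [0, 0, 0],
  ],
  spin=[0, 0, 0, 0, 0, 0, 0, 0, 0],
)

```text
time: 21.3
tool_pos: [0.4482, 0.1043, 0.4696]
tool_rot: [-3.141, 0.001, 0.305]
contact_force: [-0.2, -0.8, -0.8]
opening: 0.0397
grip_force: 28.0
```

```bash
cat > br.py <<'E'
from h import *
from scipy.spatial.transform import Rotation as R
o=observe(); c=cam("wrist"); Rt=R.from_euler("xyz",o["tool_rot"]).as_matrix(); t=o["tool_pos"]; np.savez("w7.npz",**c,tp=t,tr=o["tool_rot"])
print(o["time"],t,np.degrees(o["tool_rot"]),o["grip_force"])
W=pts(c); g=c["img"].astype(int); h=cv2.cvtColor(c["img"],cv2.COLOR_RGB2HSV)
Q=(W-t)@Rt*1000   # tool frame mm
grey=(g.max(2)-g.min(2)<28)&(g.max(2)>90)
top=grey&(abs(W[...,2]-.063)<.006)&(Q[...,2]>200)
n,l,s,ce=cv2.connectedComponentsWithStats(cv2.morphologyEx(top.astype(np.uint8),cv2.MORPH_CLOSE,np.ones((3,3))))
for i in range(1,n):
    if s[i,4]>60: k=(l==i)&top; print("abut",s[i],cv2.minAreaRect(Q[k][:,:2].astype(np.float32)),np.median(W[k][:,2]))
wat=(h[...,0]>90)&(h[...,0]<115)&(h[...,1]>60)&(abs(W[...,2]-.02)<.012)
wat=cv2.morphologyEx(wat.astype(np.uint8),cv2.MORPH_OPEN,np.ones((5,5)))>0
v,u=np.nonzero(wat); r=np.array([(ray(c,a,b,.0195)-t)@Rt*1000 for a,b in zip(u,v)],np.float32)[:,:2]
print("water rows",v.min(),v.max(),"cols",u.min(),u.max(),"z",np.median(W[wat][:,2]),cv2.minAreaRect(r))
E
python3 br.py
```

```text
21.3 [0.4481814  0.10432262 0.46956252] [-1.79989148e+02  3.76287343e-02  1.74814586e+01] 27.996087670326233
abut [477  30  60 177 640] ((71.094482421875, 277.4812316894531), (212.12530517578125, 6.385761737823486), 7.641112804412842) 0.06585940983249025
abut [258  67  15  44 227] ((112.55007934570312, -20.970624923706055), (48.912803649902344, 15.281221389770508), 9.914087295532227) 0.06602313687987194
abut [269  72  39  39 604] ((110.85070037841797, 8.005842208862305), (46.5446891784668, 44.29720687866211), 89.70079040527344) 0.06601599052997964
abut [512  79  48 132 472] ((41.85719299316406, 324.1484680175781), (165.8480987548828, 7.042026996612549), 7.841097354888916) 0.06590149589342523Traceback (most recent call last):
  File "br.py", line 15, in <module>
    print("water rows",v.min(),v.max(),"cols",u.min(),u.max(),"z",np.median(W[wat][:,2]),cv2.minAreaRect(r))
                                                                                         ~~~~~~~~~~~~~~~^^^
cv2.error: OpenCV(4.12.0) /io/opencv/modules/imgproc/src/convhull.cpp:143: error: (-215:Assertion failed) total >= 0 && (depth == CV_32F || depth == CV_32S) in function 'convexHull'
```

Run:
```python
from h import *
from scipy.spatial.transform import Rotation as R
c=dict(np.load("w7.npz")); Rt=R.from_euler("xyz",c["tr"]).as_matrix(); W=pts(c); Q=(W-c["tp"])@Rt*1000; g=c["img"]
for u in (262,284,305):
    print(u,[(v,int(Q[v,u,0]),int(W[v,u,2]*1000),g[v,u].tolist()) for v in range(0,118,5)])
for v in (75,95): print("row",v,[(u,int(Q[v,u,1]),int(W[v,u,2]*1000),int(g[v,u].sum()//3)) for u in range(240,330,3)])
```

```text
262 [(0, 222, 20, [145, 134, 111]), (5, 217, 18, [99, 126, 132]), (10, 211, 19, [102, 130, 134]), (15, 205, 20, [104, 130, 135]), (20, 200, 20, [105, 132, 138]), (25, 194, 20, [105, 134, 138]), (30, 188, 20, [108, 135, 140]), (35, 183, 19, [110, 138, 144]), (40, 177, 18, [112, 139, 146]), (45, 171, 19, [113, 141, 146]), (50, 165, 19, [119, 144, 150]), (55, 159, 19, [119, 145, 150]), (60, 153, 19, [121, 149, 154]), (65, 147, 19, [119, 148, 153]), (70, 134, 64, [221, 202, 184]), (75, 128, 65, [223, 204, 189]), (80, 123, 65, [164, 149, 136]), (85, 117, 65, [191, 174, 159]), (90, 111, 66, [115, 105, 96]), (95, 106, 65, [115, 106, 97]), (100, 100, 66, [115, 105, 96]), (105, 94, 64, [115, 105, 96]), (110, 88, 65, [90, 84, 79]), (115, 77, 311, [63, 60, 64])]
284 [(0, 222, 18, [111, 121, 115]), (5, 216, 19, [102, 131, 134]), (10, 211, 18, [104, 132, 136]), (15, 205, 20, [106, 134, 138]), (20, 199, 20, [105, 134, 139]), (25, 194, 20, [108, 137, 143]), (30, 188, 18, [110, 139, 143]), (35, 182, 19, [111, 141, 144]), (40, 177, 19, [115, 143, 148]), (45, 171, 19, [116, 142, 148]), (50, 165, 18, [
[... 1728 characters left out ...]
18, 211), (318, 48, 19, 213), (321, 52, 19, 209), (324, 57, 17, 210), (327, 60, 19, 212)]
row 95 [(240, -52, 47, 147), (243, -48, 48, 147), (246, -45, 46, 148), (249, -41, 46, 150), (252, -37, 47, 151), (255, -33, 48, 163), (258, -28, 64, 39), (261, -24, 66, 105), (264, -21, 65, 108), (267, -17, 69, 64), (270, -14, 64, 106), (273, -10, 64, 91), (276, -6, 66, 101), (279, -3, 67, 98), (282, 0, 66, 96), (285, 4, 65, 189), (288, 7, 66, 217), (291, 11, 66, 180), (294, 15, 66, 220), (297, 18, 66, 122), (300, 22, 69, 118), (303, 26, 66, 184), (306, 29, 67, 212), (309, 34, 49, 145), (312, 38, 49, 151), (315, 42, 49, 154), (318, 45, 52, 63), (321, 49, 57, 101), (324, 0, 449, 162), (327, 56, 56, 108)]
```

```bash
cat > br2.py <<'E'
from h import *
from scipy.spatial.transform import Rotation as R
c=dict(np.load("w7.npz")); Rt=R.from_euler("xyz",c["tr"]).as_matrix(); tp=c["tp"]; W=pts(c); g=c["img"].astype(int)
tq=lambda u,v,z:(ray(c,u,v,z)-tp)@Rt*1000
M=[]
for v in range(69,108):
    k=np.nonzero((W[v,235:330,2]>.0565)&(W[v,235:330,2]<.075))[0]+235
    k=k[(k>250)&(k<313)]
    M.append((tq(k.min()-.5,v,.066)[:2],tq(k.max()+.5,v,.066)[:2]))
M=np.array(M); 
for s in (0,1):
    p=np.polyfit(M[:,s,0],M[:,s,1],1); print("cheek",s,"slope deg",np.degrees(p[0]),"y at 130:",np.polyval(p,130),"y at 181",np.polyval(p,181))
w=(g[...,2]-g[...,0]>18)&(abs(W[...,2]-.02)<.01)
E=[]
for v in range(6,62,2):
    k=np.nonzero(w[v,200:370])[0]+200; E.append((tq(k.min()-.5,v,.0195)[:2],tq(k.max()+.5,v,.0195)[:2]))
E=np.array(E)
for s in (0,1):
    p=np.polyfit(E[:,s,0],E[:,s,1],1); r=E[:,s,1]-np.polyval(p,E[:,s,0]); print("water",s,"slope",np.degrees(p[0]),"y at 181",np.polyval(p,181),"sd",r.std())
# x edges
for u in (262,272,282,292,302):
    z=W[55:95,u,2]; fr=55+np.argmax(z>.045); lp=[ (v) for v in range(70,90) if W[v:v+3,u,2].mean()>.063]
    print(u,"front",tq(u,fr-.5,.06)[0].round(1),"wall",lp[:1] and tq(u,lp[0]+.5,.066)[0].round(1), "water far", tq(u,np.nonzero(w[:60,u])[0].min()-.5,.0195)[0].round(1))
E
python3 br2.py
```

```text
cheek 0 slope deg -0.5192825185916294 y at 130: -28.72501707753721 y at 181 -29.187239752108315
cheek 1 slope deg 0.42977303504324155 y at 130: 32.44999670009546 y at 181 32.83254537948293
water 0 slope -0.7352954851355039 y at 181 -62.41380393213744 sd 0.39774017084112695
water 1 slope -0.0861813552935697 y at 181 64.61996084485064 sd 0.3859960890308164
262 front 139.0 wall 133.6 water far 221.9
272 front 137.9 wall 123.7 water far 221.9
282 front 137.9 wall 123.7 water far 221.9
292 front 137.9 wall 123.7 water far 223.0
302 front 139.0 wall 133.6 water far 222.9
```

Request:
arm_command(
  xyz=[
    [8, 2.4, -9],
    [14, 4.3, -16],
    [18, 5.5, -20],
    [20, 6.1, -22],
    [20, 6.1, -22],
    [20, 6.1, -22],
    [18, 5.5, -20],
    [14, 4.3, -17],
    [10, 3.1, -12],
    [5, 1.5, -6],
    [2.7, 0.8, -3],
    [0, 0, 0],
    [0, 0, 0],
    [0, 0, 0],
  ],
  spin=[0, 0, 0.2, 0, 0, 0, 0, 0, 0, 0, 0, 0, 0, 0],
)

```text
time: 22.75
tool_pos: [0.5976, 0.1498, 0.3018]
tool_rot: [3.141, -0.001, 0.308]
contact_force: [-0.1, -0.2, -0.5]
opening: 0.0399
grip_force: 28.0
```

Run:
```python
from h import *
from scipy.spatial.transform import Rotation as R
o=observe(); c=cam("wrist"); t=o["tool_pos"]; Rt=R.from_euler("xyz",o["tool_rot"]).as_matrix(); np.savez("w8.npz",**c,tp=t,tr=o["tool_rot"])
print(o["time"],t,np.degrees(o["tool_rot"]),o["grip_force"],o["opening"])
W=pts(c); Q=(W-t)@Rt*1000; g=c["img"].astype(int)
for u in (250,282,315): print(u,[(v,int(Q[v,u,0]),int(W[v,u,2]*1000),int(g[v,u].sum()//3)) for v in range(0,140,4)])
for v in (40,60,70,80,90,150): print("row",v,[(u,int(Q[v,u,1]),int(W[v,u,2]*1000),int(g[v,u].sum()//3)) for u in range(222,344,3)])
```

```text
22.75 [0.59760274 0.14980937 0.30178839] [ 1.79980013e+02 -6.63957792e-02  1.76698125e+01] 27.99621284008026 0.03991081649930705
250 [(0, 171, 0, 217), (4, 168, 0, 219), (8, 165, 0, 221), (12, 162, 0, 217), (16, 159, 0, 218), (20, 156, 0, 216), (24, 153, 0, 217), (28, 150, 0, 220), (32, 130, 65, 138), (36, 127, 69, 111), (40, 125, 68, 110), (44, 123, 68, 114), (48, 120, 68, 114), (52, 118, 70, 114), (56, 116, 69, 116), (60, 113, 69, 114), (64, 111, 69, 117), (68, 109, 67, 118), (72, 106, 69, 117), (76, 104, 69, 116), (80, 101, 68, 118), (84, 98, 70, 116), (88, 96, 67, 115), (92, 94, 69, 116), (96, 91, 69, 125), (100, 88, 69, 106), (104, 86, 68, 53), (108, 83, 69, 72), (112, 78, 143, 62), (116, 77, 143, 64), (120, 75, 143, 65), (124, 73, 144, 49), (128, 72, 143, 63), (132, 70, 144, 60), (136, 68, 144, 62)]
282 [(0, 171, 0, 209), (4, 168, 1, 212), (8, 166, 0, 215), (12, 163, -1, 216), (16, 159, 0, 219), (20, 157, 0, 220), (24, 154, 0, 218), (28, 151, 0, 220), (32, 130, 65, 183), (36, 128, 65, 183), (40, 126, 66, 184), (44, 124, 65, 186), (48, 121, 66, 187), (52, 119, 65, 188), (56, 116
[... 5399 characters left out ...]
9, 45), (240, -19, 143, 61), (243, -17, 143, 55), (246, -16, 144, 55), (249, -14, 144, 53), (252, -13, 143, 55), (255, -12, 145, 59), (258, -10, 143, 59), (261, -9, 144, 60), (264, -7, 144, 59), (267, -6, 143, 59), (270, -5, 143, 60), (273, -3, 143, 61), (276, -2, 143, 61), (279, -1, 143, 61), (282, 0, 143, 60), (285, 1, 144, 56), (288, 2, 144, 61), (291, 4, 144, 56), (294, 5, 143, 60), (297, 7, 145, 63), (300, 8, 143, 61), (303, 9, 144, 64), (306, 11, 144, 61), (309, 12, 143, 61), (312, 14, 143, 61), (315, 15, 144, 64), (318, 16, 143, 67), (321, 18, 143, 64), (324, 19, 142, 66), (327, 39, 20, 64), (330, 42, 19, 64), (333, 45, 19, 64), (336, 47, 18, 65), (339, 50, 19, 75), (342, 52, 20, 73)]
```

```bash
cat > ab.py <<'E'
import sys
from h import *
from scipy.spatial.transform import Rotation as R
c=dict(np.load(sys.argv[1])); Rt=R.from_euler("xyz",c["tr"]).as_matrix(); tp=c["tp"]; W=pts(c); Q=(W-tp)@Rt*1000; g=c["img"].astype(int).sum(2)/3
tq=lambda u,v,z:(ray(c,u,v,z)-tp)@Rt*1000
def fit(rows,zlo,zhi,zr,name):
    L=[]
    for v in rows:
        k=np.nonzero((W[v,200:365,2]>zlo)&(W[v,200:365,2]<zhi))[0]+200
        if len(k)<30: continue
        L.append((tq(k.min()-.5,v,zr)[:2],tq(k.max()+.5,v,zr)[:2]))
    L=np.array(L)
    if len(L)<4: return print(name,"few")
    p=[np.polyfit(L[:,s,0],L[:,s,1],1) for s in(0,1)]
    for x in (24.5,80): print(name,"x",x,[np.polyval(q,x).round(2) for q in p],"mid",np.mean([np.polyval(q,x) for q in p]).round(2))
    print("  slopes deg",[np.degrees(q[0]).round(2) for q in p],"x",L[:,0,0].min().round(1),L[:,0,0].max().round(1))
zp=tp[2]-.157
fit(range(5,200),.0585,.0735,.066,"abut")
fit(range(5,225),zp-.004,zp+.004,zp,"plate")
for u in (262,272,282,292,302):
    z=W[:,u,2]; a=np.argmax(z>.05); b=np.argmax(abs(z-zp)<.003) if zp>.075 else 0
    print(u,"abut end",tq(u,a-.5,.066)[0].round(1),"plate end",tq(u,b-.5,zp)[0].round(1))
E
python3 ab.py w8.npz
```

```text
abut x 24.5 [np.float64(-28.81), np.float64(30.01)] mid 0.6
abut x 80 [np.float64(-31.97), np.float64(29.59)] mid -1.19
  slopes deg [np.float64(-3.27), np.float64(-0.43)] x 82.7 131.5
plate x 24.5 [np.float64(-20.31), np.float64(20.54)] mid 0.12
plate x 80 [np.float64(-19.84), np.float64(20.84)] mid 0.5
  slopes deg [np.float64(0.48), np.float64(0.31)] x 26.7 79.4
262 abut end 131.7 plate end 79.6
272 abut end 131.7 plate end 79.6
282 abut end 131.7 plate end 79.6
292 abut end 148.1 plate end 79.6
302 abut end 131.7 plate end 79.6
```

Request:
arm_command(
  xyz=[
    [-0.1, 0.3, -5],
    [0, 0, -10],
    [0, 0, -14],
    [0, 0, -14],
    [0, 0, -10],
    [0, 0, -6],
    [0, 0, -4.8],
    [0, 0, 0],
    [0, 0, 0],
    [0, 0, 0],
  ],
  spin=[0.7, 0, 0, 0, 0, 0, 0, 0, 0, 0],
)

```text
time: 23.8
tool_pos: [0.5979, 0.1502, 0.2378]
tool_rot: [3.141, -0.001, 0.321]
contact_force: [0.7, -0.0, -1.3]
opening: 0.0395
grip_force: 28.0
```

```bash
sed -i 's/200:365,2/A:B,2/g; s/+200/+A/' ab.py; sed -i 's/^tq=/A,B=225,345\ntq=/' ab.py
python3 - <<'E'
from h import *
from scipy.spatial.transform import Rotation as R
o=observe(); c=cam("wrist"); t=o["tool_pos"]; Rt=R.from_euler("xyz",o["tool_rot"]).as_matrix(); np.savez("w9.npz",**c,tp=t,tr=o["tool_rot"])
print(o["time"],t,np.degrees(o["tool_rot"]),o["grip_force"],o["opening"],o["contact_force"])
W=pts(c); Q=(W-t)@Rt*1000; g=c["img"].astype(int)
for u in (262,290): print(u,[(v,int(Q[v,u,0]),int(W[v,u,2]*1000),int(g[v,u].sum()//3)) for v in range(60,150,3)])
for v in (20,60,90,105,115,150): print("row",v,[(u,int(Q[v,u,1]),int(W[v,u,2]*1000),int(g[v,u].sum()//3)) for u in list(range(200,250,3))+list(range(310,360,3))])
E
```

```text
23.8 [0.59786147 0.15021729 0.23775265] [ 1.79982279e+02 -6.56938818e-02  1.83740723e+01] 27.996153831481934 0.039526391973659085 [ 0.66183222 -0.02519616 -1.29253972]
262 [(60, 102, 66, 187), (63, 101, 67, 188), (66, 99, 66, 189), (69, 98, 65, 189), (72, 97, 65, 191), (75, 95, 66, 191), (78, 94, 66, 192), (81, 93, 66, 193), (84, 92, 65, 193), (87, 90, 66, 195), (90, 89, 65, 196), (93, 88, 66, 198), (96, 86, 64, 196), (99, 85, 66, 199), (102, 83, 65, 201), (105, 82, 65, 208), (108, 81, 66, 47), (111, 79, 79, 58), (114, 78, 79, 63), (117, 76, 79, 62), (120, 75, 80, 64), (123, 74, 79, 55), (126, 72, 78, 56), (129, 71, 81, 59), (132, 70, 79, 61), (135, 69, 80, 64), (138, 67, 79, 63), (141, 66, 79, 62), (144, 64, 79, 60), (147, 63, 79, 61)]
290 [(60, 102, 66, 187), (63, 101, 66, 187), (66, 99, 66, 190), (69, 98, 65, 192), (72, 97, 66, 192), (75, 96, 64, 192), (78, 94, 65, 193), (81, 93, 66, 194), (84, 92, 65, 195), (87, 90, 66, 196), (90, 89, 65, 197), (93, 88, 66, 198), (96, 86, 66, 198), (99, 85, 67, 200), (102, 83, 65, 199), (105, 82, 65, 204), (108, 81, 65, 40), (111, 79, 79, 130), (
[... 3709 characters left out ...]
, 206), (358, 48, 19, 187)]
row 150 [(200, -53, 19, 148), (203, -51, 20, 62), (206, -49, 18, 59), (209, -47, 19, 63), (212, -45, 19, 63), (215, -43, 20, 61), (218, -41, 19, 65), (221, -39, 19, 64), (224, -38, 18, 63), (227, -35, 20, 67), (230, -34, 18, 46), (233, -31, 20, 47), (236, -29, 20, 48), (239, -19, 79, 60), (242, -18, 79, 58), (245, -16, 79, 53), (248, -15, 79, 52), (310, 13, 79, 60), (313, 14, 80, 62), (316, 15, 80, 64), (319, 17, 79, 64), (322, 18, 79, 61), (325, 20, 78, 67), (328, 30, 18, 65), (331, 32, 19, 65), (334, 34, 19, 64), (337, 36, 18, 75), (340, 38, 20, 73), (343, 40, 19, 75), (346, 42, 20, 73), (349, 44, 19, 72), (352, 46, 21, 74), (355, 48, 19, 73), (358, 50, 19, 72)]
```

```bash
sed -i 's/^A,B=.*/A,B=214,352/' ab.py; python3 ab.py w9.npz
python3 - <<'E'
from h import *
from scipy.spatial.transform import Rotation as R
c=dict(np.load("w9.npz")); Rt=R.from_euler("xyz",c["tr"]).as_matrix(); tp=c["tp"]; W=pts(c)
tq=lambda u,v,z:((ray(c,u,v,z)-tp)@Rt*1000).round(2)
for u in (225,228,231,234,335,338,341):
    v=105+np.argmax(W[105:160,u,2]<.05); print("cheek end",u,v,tq(u,v-.5,.066)[0], tq(u,v-.5,.066)[0]-43)
for v in (114,118,122,126):
    zz=W[v,:,2]; ch=np.nonzero((zz>.060)&(zz<.072))[0]; ch=ch[(ch>214)&(ch<350)]; L=ch[ch<270]; Rr=ch[ch>290]; p=np.nonzero(abs(zz-.0795)<.004)[0]; p=p[(p>214)&(p<350)]
    print(v,"cheek L outer/inner",tq(L.min()-.5,v,.066)[1],tq(L.max()+.5,v,.066)[1],"R",tq(Rr.min()-.5,v,.066)[1],tq(Rr.max()+.5,v,.066)[1],"plate",tq(p.min()-.5,v,.0805)[1],tq(p.max()+.5,v,.0805)[1])
E
```

```text
abut x 24.5 [np.float64(-30.39), np.float64(30.78)] mid 0.19
abut x 80 [np.float64(-29.87), np.float64(30.9)] mid 0.51
  slopes deg [np.float64(0.54), np.float64(0.13)] x 67.5 124.9
plate x 24.5 [np.float64(-20.25), np.float64(20.56)] mid 0.15
plate x 80 [np.float64(-19.81), np.float64(20.88)] mid 0.54
  slopes deg [np.float64(0.46), np.float64(0.33)] x 26.7 79.3
262 abut end 127.0 plate end 79.5
272 abut end 127.0 plate end 79.5
282 abut end 127.0 plate end 79.5
292 abut end 127.0 plate end 79.5
302 abut end 127.0 plate end 79.5
cheek end 225 138 67.23 24.230000000000004
cheek end 228 138 67.23 24.230000000000004
cheek end 231 138 67.23 24.230000000000004
cheek end 234 138 67.23 24.230000000000004
cheek end 335 139 66.72 23.72
cheek end 338 139 66.72 23.72
cheek end 341 139 66.72 23.72
114 cheek L outer/inner -29.77 -21.94 R 23.05 30.88 plate -19.83 20.86
118 cheek L outer/inner -29.87 -22.02 R 23.13 30.99 plate -19.9 20.93
122 cheek L outer/inner -29.98 -22.1 R 23.22 31.1 plate -19.97 21.01
126 cheek L outer/inner -30.09 -22.18 R 23.3 31.2 plate -20.05 21.08
```

The held plate and the bay agree: middles at 0.54 and 0.51 mm, slopes at 0.40° and 0.33°, and a lengthwise offset of about 0.4 mm. I lower it.

Request:
arm_command(
  xyz=[
    [-0.4, -0.1, -1],
    [0, 0, -2],
    [0, 0, -2],
    [0, 0, -2],
    [0, 0, -2],
    [0, 0, -2],
    [0, 0, -1.5],
    [0, 0, -1],
    [0, 0, -0.7],
    [0, 0, 0],
    [0, 0, 0],
  ],
  spin=[0, 0, 0, 0, 0, 0, 0, 0, 0, 0, 0],
)

```text
time: 24.95
tool_pos: [0.5973, 0.1501, 0.223]
tool_rot: [3.141, -0.0, 0.321]
contact_force: [0.8, -0.1, -2.0]
opening: 0.0403
grip_force: 28.0
```

Request:
arm_command(
  xyz=[
    [0, 0, -0.5],
    [0, 0, -0.5],
    [0, 0, -0.5],
    [0, 0, -0.5],
    [0, 0, 0],
    [0, 0, 0],
  ],
  spin=[0, 0, 0, 0, 0, 0],
)

```text
time: 25.55
tool_pos: [0.5973, 0.1501, 0.2209]
tool_rot: [3.141, -0.0, 0.321]
contact_force: [-0.2, 0.2, -2.2]
opening: 0.0402
grip_force: 28.0
```

Request:
arm_command(
  xyz=[
    [0, 0, -0.4],
    [0, 0, -0.3],
    [0, 0, 0],
    [0, 0, 0],
  ],
  spin=[0, 0, 0, 0],
)

```text
time: 25.95
tool_pos: [0.5973, 0.1501, 0.2203]
tool_rot: [3.141, -0.0, 0.321]
contact_force: [-0.3, -0.6, -0.6]
opening: 0.04
grip_force: 28.0
```

Request:
arm_command(
  xyz=[
    [0, 0, -0.3],
    [0, 0, 0],
    [0, 0, 0],
  ],
  spin=[0, 0, 0],
)

```text
time: 26.25
tool_pos: [0.5973, 0.1501, 0.2203]
tool_rot: [3.141, -0.0, 0.321]
contact_force: [-0.8, -0.2, 4.2]
opening: 0.04
grip_force: 28.0
```

Contact came at the expected height. I release gently.

Request:
arm_command(
  xyz=[
    [0, 0, -0.2],
    [0, 0, 0],
    [0, 0, 0],
  ],
  spin=[0, 0, 0],
  squeeze=4,
)

```text
time: 26.55
tool_pos: [0.5973, 0.1501, 0.22]
tool_rot: [3.141, -0.0, 0.321]
contact_force: [-1.3, 0.1, 5.6]
opening: 0.0412
grip_force: 4.0
```

Request:
arm_command(
  xyz=[
    [0, 0, 0],
    [0, 0, 0],
    [0, 0, 0],
    [0, 0, 0],
    [0, 0, 0],
    [0, 0, 0],
  ],
  spin=[0, 0, 0, 0, 0, 0],
  jaw=0.35,
)

```text
time: 27.15
tool_pos: [0.5973, 0.1501, 0.2196]
tool_rot: [3.142, 0.0, 0.321]
contact_force: [-0.3, -0.5, -0.0]
opening: 0.0619
grip_force: 0.0
```

Request:
arm_command(
  xyz=[
    [0, 0, 3],
    [0, 0, 6],
    [0, 0, 10],
    [0, 0, 15],
    [0, 0, 20],
    [0, 0, 25],
    [-8, -2.6, 20],
    [-16, -5.3, 15],
    [-20, -6.6, 15],
    [-20, -6.6, 15],
    [-20, -6.6, 15],
    [-16, -5.3, 10],
    [-10, -3.3, 5],
    [-5, -1.6, 0],
    [0, 0, 0],
    [0, 0, 0],
  ],
  spin=[0, 0, 0, 0, 0, 0, 0, 0, 0, 0, 0, 0, 0, 0, 0, 0],
)

```text
time: 28.75
tool_pos: [0.4826, 0.1123, 0.3934]
tool_rot: [-3.142, 0.0, 0.321]
contact_force: [0.3, -0.5, 0.2]
opening: 0.0618
grip_force: 0.0
```

Run:
```python
from h import *
o=observe(); c=cam("wrist","pics/w10.png"); np.savez("w10.npz",**c); print(o["time"],o["tool_pos"],o["opening"])
W=pts(c); y=np.radians(18.05); ex=np.array([np.cos(y),np.sin(y)]); ey=np.array([-ex[1],ex[0]])
S=np.array([.5973,.1501])+.0242*ex   # expected plate centre
X=(W[...,:2]-S)@ex*1000; Y=(W[...,:2]-S)@ey*1000; z=W[...,2]*1000; g=c["img"].astype(int).sum(2)/3
for y0 in (-14,0,14):
    print(y0,[(x0,*(lambda k:(round(float(np.median(z[k])),1),int(np.median(g[k]))))((abs(X-x0)<1.5)&(abs(Y-y0)<4)&(z>10)&(z<100))) for x0 in list(range(-75,-39,4))+[-25,0,25]+list(range(39,76,4)) if ((abs(X-x0)<1.5)&(abs(Y-y0)<4)&(z>10)&(z<100)).sum()>3])
k=(abs(X)<50)&(abs(Y)<17)&(abs(z-63)<5); A=np.c_[X[k],Y[k],np.ones(k.sum())]; co=np.linalg.lstsq(A,z[k],rcond=None)[0]; print("plane deg",np.degrees(co[:2]/1),"z at centre",co[2],k.sum())
```

```text
28.75 [0.48260668 0.11225334 0.39335017] 0.061792559481965256
-14 [(-75, 66.2, 100), (-71, 66.0, 100), (-67, 66.3, 101), (-63, 66.2, 102), (-59, 66.3, 104), (-55, 60.9, 70), (-51, 63.1, 59), (-47, 63.1, 114), (-43, 62.9, 113), (-25, 62.7, 107), (0, 63.2, 97), (25, 63.0, 91)]
0 [(-75, 65.8, 99), (-71, 66.0, 100), (-67, 65.8, 100), (-63, 65.5, 101), (-59, 65.9, 103), (-55, 60.6, 82), (-51, 63.2, 60), (-47, 63.1, 55), (-43, 63.0, 114), (-25, 63.2, 108), (0, 63.0, 97), (25, 63.4, 80)]
14 [(-75, 66.1, 97), (-71, 66.1, 98), (-67, 66.3, 99), (-63, 66.3, 99), (-59, 66.0, 100), (-55, 60.3, 79), (-51, 63.0, 59), (-47, 62.7, 58), (-43, 63.2, 97), (-25, 63.1, 108), (0, 62.7, 97), (25, 63.1, 93)]
plane deg [-0.00017715  0.03602794] z at centre 63.0238683357292 3611
```

The plate lies flat: its top is at 63.0 mm with about 0° tilt, between the walls and on the ledges. The gripper is clear, so I hand in.

```bash
python3 -c "
from h import *
print(hand_in())"
```

```text
the job is handed in; nothing more can be done
None
```

The steel deck plate is in the bridge, flat and fully down at the right height (top at 63.0 mm, no measurable tilt; far ledge out of view in the last check), released, and the job was handed in at about 29 s.

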